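Line up the spice tins by height

ROBOT

A 6-joint arm with a two-finger parallel gripper is mounted at the origin on the work surface. World frame = base frame: x ahead of the robot, y to its left, z up, the work surface at z = 0. Lengths are in m, angles in degrees, forces in N, time in s.
With the tool pointing down it reaches from about 0.35 to 0.875 m from the base axis. Payload 4.2 kg.
Tool frame: the origin (TCP) lies on the centre line of the jaws, within the pads' length; the fingertips stand 19 mm ahead of it and the grasp point (between the pads) is the TCP; z points along the fingers, y is the line along which they close (so a half turn about z gives the same grasp; the last joint's range is limited). The gripper opens to 87 mm and grips with 3 to 60 N. Pads are 19 mm wide; open, the fingers measure 117 mm over their backs; the gripper's body (75 mm by 190 mm) begins 51 mm behind the grasp point.
Start: joints at [88.499, 22.042, 0.453, 0, -68.411, -14.817], TCP at [0.176, 0.6, 0.242] pointing down, gripper open.
Joint ranges: [-179.83, 179.83], [-69.29, 118.12], [-61.27, 80.66], [-181.25, 117.63], [-171.15, -9.14], [-177.46, 177.46]. Speed limits (degrees/s): [159.86, 159.86, 180, 180, 180, 180].

INTERFACE

Orientations are given as a 3x3 rotation matrix whose columns are the frame's x, y, z axes.
In Python, from station import sense, capture, finish_job, search_frame, masks_of gives the robot as it stands.
- The arm moves only by the tool drive_tool, never from a script. Its argument "rows" is a list of rows, each a list of 7 numbers: the opening in per cent of the stroke, from 0 (shut) to 100 (fully open), then the shift along the world's x, y, z in mm, then the turn, a rotation vector about the world's x, y, z in rad. In form: [[fingers, dx, dy, dz, wx, wy, wz], ...]. A call has 1 to 5 rows; each row shifts and turns the commanded pose from where the row before left it; what a row does not reach is not made up. A row lasts 1/12 s, in which the tool goes at most 41.7 mm and 7.16 degrees, less where a joint would pass 70% of its speed; a pose out of reach is approached as far as the arm can. A call is refused whole if a number of a shift passes 41.7 or a number of a turn 0.125, either way. A call with a gripper value outside its range is refused whole. The fingers move at their own pace and stop on an object; the grip force is fixed at half the most. Time passes only in rows, so rows that do not move let the fingers close. It gives the time, the measured TCP pose, the force, the opening and the grip force at its end, in the units of the state.
- sense(): the state, without advancing time (a new reading comes with each control period).
- capture(name): name is "side" or "top"; returns a dict with "frame" (384x512x3 uint8, red, green, blue), "z_map" (384x512 float32, m along the optical axis (not along the pixel's ray), 0 where there is no reading), "fx", "fy", "cx", "cy" (pixels), "R" (3x3) and "t" (3): a world point X has camera coordinates R X + t. Camera axes: x right, y down, z forward; pixel columns grow to the right and rows downward; lengths in m; the calibration is good to about 2 mm. A picture is of the moment at which its call begins.
- finish_job(): hands the job in; it is judged then, once.
Trained networks look in a picture, given as the dict that the camera call returned (one of the last four; its "shot" number tells which), for a name from the list of things; names that differ only in an ending like _2 or _b are one class to them, and where a whole thing is asked for, a point or a joint stands for the part that bears it (a point fixed in the world has none). Each returns a list of dicts, best first, with "p" (0 to 1); they miss things now and then, are a little off and sometimes report something else, mostly with a low value. They report only what shows in the picture. A call takes as long as a camera call. They do not tell look-alikes from the thing itself.
- search_frame(label, picture): "xy" ([column, row] in pixels, amid what is visible of it).
- masks_of(label, picture): "region" (384x512 bool, what is visible of it) and "xy" ([column, row] in pixels, amid what is visible of it).
The state is a dict: "time_s": time; "joints": joint angles; "joint_velocities": joint speeds; "effort": joint torques, N m; "tcp_pos": TCP position; "ee_rot": TCP orientation; "wrist_force": force on the tool from outside, world axes, zero at the start; "moment": the same for the moment, N m; "gripper_width": opening from 0.0 (shut) to 1.0 (fully open); "gripper_force": force on a finger pad.
Only numpy, scipy, OpenCV 4.12 (cv2) and the standard library are available. Lean on these libraries where they do the work, as an engineer would, in place of code of your own. Each camera call takes 0.05 s, during which the arm holds its last target. There are 200 camera calls.

TASK

Take the four aluminium spice tins off the tray and line them up by height on the pine ledge, one centred on each white ceramic disc: the tallest on the disc next to the beige mug, then each shorter one in turn, down to the shortest on the disc next to the yellow measuring cup. Keep the tins upright, leave the mug and the measuring cup where they stand, and let go of everything at the end.

Things in the scene. Friction and masses are not known exactly. Their poses are not given: they have to be found in the camera images.
- tin_tallest_mid (a point): Centre (half-way up the axis) of the tallest spice tin: upright loose aluminium cylinder, 110 mm high, 48 mm in diameter; the top 14 mm is a ribbed steel cap, 46 mm wide. Its underside is 55 mm below this point; z up. 0.06 to 0.21 kg. Starts on a fixed flat aluminium tray (124 x 434 mm, floor 4 mm, rim 7 mm above the table) in a row of four in random order, about 110 mm apart.
- tin_second_mid (a point): Centre (half-way up the axis) of the second-tallest spice tin: upright loose aluminium cylinder, 88 mm high, 48 mm in diameter; the top 14 mm is a ribbed steel cap, 46 mm wide. Its underside is 44 mm below this point; z up. 0.06 to 0.21 kg. Starts on a fixed flat aluminium tray (124 x 434 mm, floor 4 mm, rim 7 mm above the table) in a row of four in random order, about 110 mm apart.
- tin_third_mid (a point): Centre (half-way up the axis) of the third-tallest spice tin: upright loose aluminium cylinder, 66 mm high, 48 mm in diameter; the top 14 mm is a ribbed steel cap, 46 mm wide. Its underside is 33 mm below this point; z up. 0.06 to 0.21 kg. Starts on a fixed flat aluminium tray (124 x 434 mm, floor 4 mm, rim 7 mm above the table) in a row of four in random order, about 110 mm apart.
- tin_shortest_mid (a point): Centre (half-way up the axis) of the shortest spice tin: upright loose aluminium cylinder, 44 mm high, 48 mm in diameter; the top 14 mm is a ribbed steel cap, 46 mm wide. Its underside is 22 mm below this point; z up. 0.06 to 0.21 kg. Starts on a fixed flat aluminium tray (124 x 434 mm, floor 4 mm, rim 7 mm above the table) in a row of four in random order, about 110 mm apart.
- disc_a: One of four identical fixed white ceramic discs, 62 mm in diameter and 4 mm thick; origin at the centre of its underside, so its top is 4 mm above that; z up. The four lie flat, about 100 mm apart in one row, along the fixed pine ledge (120 x 640 mm, top 12 mm above the table). The letters do not tell the order along the row, which changes.
- disc_b: One of four identical fixed white ceramic discs, 62 mm in diameter and 4 mm thick; origin at the centre of its underside, so its top is 4 mm above that; z up. The four lie flat, about 100 mm apart in one row, along the fixed pine ledge (120 x 640 mm, top 12 mm above the table). The letters do not tell the order along the row, which changes.
- disc_c: One of four identical fixed white ceramic discs, 62 mm in diameter and 4 mm thick; origin at the centre of its underside, so its top is 4 mm above that; z up. The four lie flat, about 100 mm apart in one row, along the fixed pine ledge (120 x 640 mm, top 12 mm above the table). The letters do not tell the order along the row, which changes.
- disc_d: One of four identical fixed white ceramic discs, 62 mm in diameter and 4 mm thick; origin at the centre of its underside, so its top is 4 mm above that; z up. The four lie flat, about 100 mm apart in one row, along the fixed pine ledge (120 x 640 mm, top 12 mm above the table). The letters do not tell the order along the row, which changes.
- mug: Beige ceramic mug, 80 mm rim diameter, 92 mm high, with one side handle along its own +y; origin at the centre of its underside, z up. It stands loose on the pine ledge just beyond one end of the row of discs (about 112 mm from the end disc), at either end. It is the mark from which the order is counted; leave it where it stands.
- measuring_cup: Yellow plastic measuring cup, 72 mm rim diameter, 62 mm high, with a flat handle along its own +y reaching 86 mm from the axis; origin at the centre of its underside, z up. It stands loose on the pine ledge just beyond the other end of the row (about 112 mm from the end disc); leave it where it stands.
There are look-alikes about, which are no part of the job. Leave any blue look-alike of the part that bears tin_third_mid alone. What is shaped like the part that bears tin_shortest_mid but pink is not meant.

How it is judged:
By the outcome, as a careful person would: the job done as asked, in the order asked, and still so for the second after the job is handed in, with the robot touching nothing.
It also fails if it takes over 109 s, if anything falls off the work surface, if the arm or the gripper's body presses on something with over 40 N, if the wrist force passes 120 N, or if a joint passes its speed limit or range.

## Working session

There is one attempt and no reset: what is moved stays moved. The work goes in short steps, Python scripts to look and compute and a tool call to move; the robot and the scene stay as the last step left them, time stands still between calls to the robot, and variables do not carry over. Pictures are saved under pics/ and viewed, at most 14 in all, crops included, and the job is handed in when it is done.

Besides the shell and the picture viewer there is one more tool, called after ">>>" in YAML: its name, and indented under it one key for each argument. drive_tool: Moves the arm, as the interface text tells. Its arguments: {"type":"object","properties":{"rows":{"type":"array"}},"required":["rows"]}

```bash
mkdir -p pics; ls; python3 - <<'E'
from station import *
import cv2
s=sense(); print(s['tcp_pos'],s['ee_rot'],s['gripper_width'],s['time_s'])
for n in("top","side"):
    p=capture(n); cv2.imwrite(f"pics/{n}0.png",cv2.cvtColor(p["frame"],cv2.COLOR_RGB2BGR))
    print(n,p['R'],p['t'],p['fx'],p['fy'],p['cx'],p['cy'])
    for l in("tin_tallest_mid","tin_second_mid","tin_third_mid","tin_shortest_mid","disc_a","mug","measuring_cup"):
        print(l,[(d['xy'],round(d['p'],2)) for d in search_frame(l,p)])
E
```

```text
pics
[0.17542133 0.59929221 0.24044787] [[ 9.59670511e-01 -2.81126661e-01 -5.57820486e-04]
 [-2.81127207e-01 -9.59668137e-01 -2.13537168e-03]
 [ 6.49873628e-05  2.20607175e-03 -9.99997565e-01]] 1.0036731838342263 0.0
top [[ 0.01481303 -0.99981456 -0.0123049 ]
 [-0.98900532 -0.01283977 -0.14732149]
 [ 0.14713618  0.01435189 -0.98901212]] [-0.01569566  0.5227382   1.11960383] 424.29655958937775 424.29655958937775 258.158563758537 195.74702993378256
tin_tallest_mid [([288.9, 218.9], 0.82)]
tin_second_mid [([202.4, 219.4], 0.81), ([159.7, 146.4], 0.5)]
tin_third_mid [([247.5, 210.4], 0.67), ([219.4, 268.9], 0.55)]
tin_shortest_mid [([323.5, 218.4], 0.69), ([236.8, 154.1], 0.2)]
disc_a [([303.8, 156.9], 0.88), ([272.8, 154.2], 0.76), ([236.6, 154.9], 0.71), ([197.7, 154.5], 0.54)]
mug []
measuring_cup [([158.7, 149.7], 0.76)]
side [[ 0.9127559  -0.40813688 -0.01734809]
 [-0.30866907 -0.66124435 -0.68372459]
 [ 0.26758189  0.62942847 -0.72953391]] [-0.44559496  0.1921144   0.74298855] 374.2138446729814 374.2138446729814 251.44989993102146 191.22415204639864
tin_tallest_mid [([248.1, 226.6], 0.85)]
tin_second_mid [([216.7, 163.1], 0.65)]
tin_third_mid [([171.2, 194.5], 0.9), ([293.5, 167.0], 0.69), ([239.6, 192.1], 0.68)]
tin_shortest_mid [([305.7, 328.8], 0.95), ([277.8, 272.4], 0.69)]
disc_a [([318.2, 197.9], 0.87), ([277.8, 145.4], 0.57)]
mug [([378.6, 253.8], 0.68)]
measuring_cup [([259.4, 110.6], 0.97)]
```

View pics/top0.png

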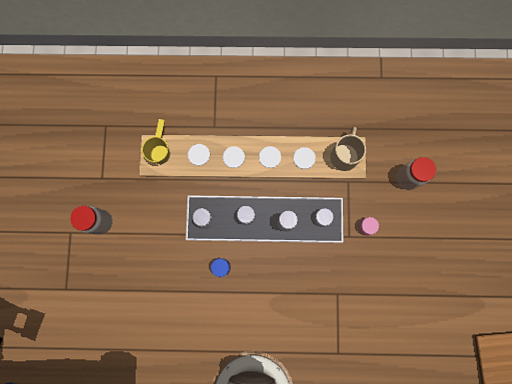

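View pics/side0.png

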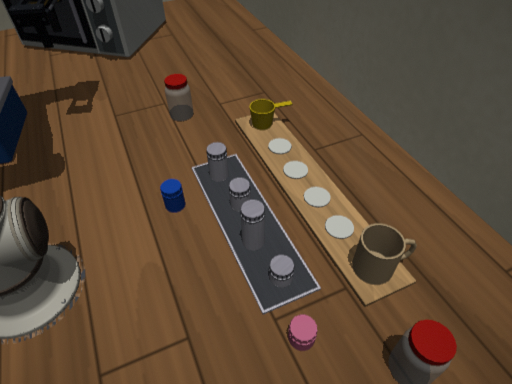

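The pictures show the ledge with the mug at its right end, top view (350,150), and the cup at its left end (158,152). The discs are at about (199,155), (234,157), (270,157) and (304,158). The tray tins are at (202,217), (246,214), (288,219) and (325,217). The side view gives their order as second, third, tallest, shortest. Possible mix-ups, to be left alone: the blue look-alike at (220,267) and the pink one at (370,226), plus the red-capped jars. Next I measure.

```bash
cat > h.py <<'E'
from station import *
import numpy as np, cv2
def cloud(p):
    v,u=np.mgrid[0:384,0:512]; z=p['z_map']
    c=np.stack([(u-p['cx'])/p['fx']*z,(v-p['cy'])/p['fy']*z,z],-1)
    return (c-p['t'])@p['R']
def px2w(p,xy,h):
    d=p['R'].T@np.array([(xy[0]-p['cx'])/p['fx'],(xy[1]-p['cy'])/p['fy'],1]); o=-p['R'].T@p['t']
    return o+d*(h-o[2])/d[2]
def top_at(p,uv,zmin,r=16):
    """connected bright/high patch near uv: xyz of the flat top"""
    W=cloud(p); u,v=map(int,uv); 
    zt=np.median(W[v-2:v+3,u-2:u+3,2])
    m=(abs(W[...,2]-zt)<zmin)&(p['z_map']>0)
    m[:v-r]=0;m[v+r:]=0;m[:,:u-r]=0;m[:,u+r:]=0
    n,l=cv2.connectedComponents(m.astype(np.uint8)); m=l==l[v,u]
    c=cv2.minEnclosingCircle(np.argwhere(m)[:,::-1].astype(np.float32))
    return W[m].mean(0),m.sum(),c
def discs(p,guess):
    hsv=cv2.cvtColor(p['frame'],cv2.COLOR_RGB2HSV)
    m=((hsv[...,1]<50)&(hsv[...,2]>150)).astype(np.uint8)
    n,l,s,c=cv2.connectedComponentsWithStats(m)
    return [(c[i],s[i],px2w(p,c[i],.016)) for i in range(1,n) if 150<s[i][4]<700]
E
python3 - <<'E'
from h import *
np.set_printoptions(precision=4,suppress=True)
p=capture("top")
cv2.imwrite("pics/crop1.png",cv2.cvtColor(cv2.resize(p["frame"][120:285,130:390],None,fx=3,fy=3,interpolation=cv2.INTER_CUBIC),cv2.COLOR_RGB2BGR))
for uv in[(202,217),(246,214),(288,219),(325,217),(370,226),(220,267),(423,168),(83,218)]:
    w,n,c=top_at(p,uv,.006); print(uv,w,n,c,px2w(p,c[0],w[2]))
for d in discs(p,0): print(d[0],d[1],d[2])
W=cloud(p)
for box in[(130,130,180,170),(325,120,375,172)]:
    a=W[box[1]:box[3],box[0]:box[2]].reshape(-1,3); a=a[(a[:,2]>.035)&(a[:,2]<.2)]; print(a.min(0),a.max(0),len(a))
print(W[165,215],W[200,265])
E
```

```text
(202, 217) [0.4589 0.1366 0.0917] 254 ((201.6666717529297, 216.6666717529297), 9.067739486694336) [0.4584 0.1362 0.0917]
(246, 214) [0.4697 0.0229 0.0694] 242 ((245.85897827148438, 213.7179412841797), 8.91404914855957) [0.4699 0.0229 0.0694]
(288, 219) [ 0.4532 -0.0866  0.1135] 263 ((288.14654541015625, 219.01724243164062), 9.342500686645508) [ 0.4533 -0.0862  0.1135]
(325, 217) [ 0.4681 -0.1874  0.0474] 229 ((324.4433898925781, 216.33018493652344), 8.681245803833008) [ 0.4681 -0.1873  0.0474]
(370, 226) [ 0.4467 -0.3096  0.0434] 237 ((369.6481628417969, 225.01852416992188), 8.880675315856934) [ 0.4467 -0.3087  0.0434]
(220, 267) [0.3298 0.0887 0.0656] 251 ((219.6999969482422, 267.1000061035156), 9.192482948303223) [0.3298 0.0885 0.0656]
(423, 168) [ 0.5861 -0.4297  0.1195] 468 ((423.41046142578125, 168.2462615966797), 12.612194061279297) [ 0.5872 -0.4298  0.1195]
(83, 218) [0.4495 0.4331 0.1197] 486 ((83.17857360839844, 217.89285278320312), 12.852582931518555) [0.4485 0.4322 0.1197]
[427.   52.5] [412  49  31   8 248] [ 0.9549 -0.4942  0.016 ]
[475.3981  52.8962] [444  49  63   9 530] [ 0.9549 -0.6343  0.016 ]
[198.3483 154.2507] [188 144  22  22 379] [0.6428 0.1629 0.016 ]
[233.3307 156.6481] [223 146  22  22 378] [0.637  0.0637 0.016 ]
[269.5403 156.6182] [259 146  22  22 385] [ 0.6383 -0.0386  0.016 ]
[304.0759 157.5654] [293 147  23  22 382] [ 0.6367 -0.1359  0.016 ]
[245.6329 214.097 ] [237 206  18  18 237] [0.4745 0.0258 0.016 ]
[201.2353 216.6555] [193 208  18  18 238] [0.4657 0.1486 0.016 ]
[324.2857 216.3766] [316 208  17  18 231] [ 0.4711 -0.1914  0.016 ]
[288.     219.3359] [279 211  19  18 259] [ 0.4616 -0.0914  0.016 ]
[272.3375 369.8212] [251 356  38  28 397] [ 0.0653 -0.0521  0.016 ]
[0.6075 0.2362 0.0351] [0.696  0.3079 0.0782] 365
[ 0.601  -0.2877  0.035 ] [ 0.7122 -0.2092  0.1083] 617
[0.6129 0.1152 0.013 ] [ 0.5169 -0.0273 -0.0007]
```

View pics/crop1.png

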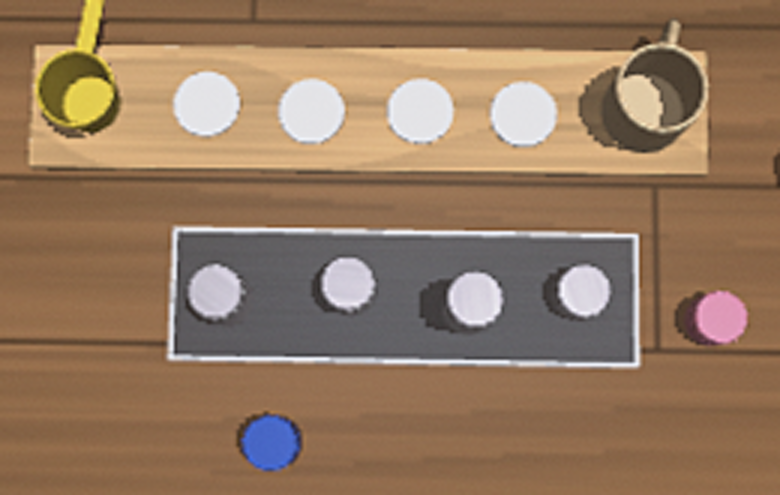

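The crop confirms the bare-metal tins in tray order second, third, tallest, shortest (left to right). The mug is at the right, so the tallest tin goes to the right-hand disc (304,158). I will grip along world x and start with the tallest.

>>> drive_tool:
  rows:
    - [100,15.5,-38,0,0,0,-0.0715]
    - [100,15.5,-38,0,0,0,-0.0715]
    - [100,15.5,-38,0,0,0,-0.0715]
    - [100,15.5,-38,0,0,0,-0.0715]
    - [100,15.5,-38,0,0,0,-0.0715]

```text
time_s: 1.27
tcp_pos: [0.2534, 0.408, 0.2416]
ee_rot: [[0.799, -0.601, 0.0], [-0.601, -0.799, 0.0], [0.0, -0.0, -1.0]]
wrist_force: [1.9, 0.4, 0.3]
gripper_width: 1.002
gripper_force: 0.0
```

>>> drive_tool:
  rows:
    - [100,15.5,-38,0,0,0,-0.0715]
    - [100,15.5,-38,0,0,0,-0.0715]
    - [100,15.5,-38,0,0,0,-0.0715]
    - [100,15.5,-38,0,0,0,-0.0715]
    - [100,15.5,-38,0,0,0,-0.0715]

```text
time_s: 1.68
tcp_pos: [0.3308, 0.2179, 0.242]
ee_rot: [[0.538, -0.843, 0.001], [-0.843, -0.538, 0.001], [-0.0, -0.001, -1.0]]
wrist_force: [1.6, 1.1, -0.5]
gripper_width: 0.995
gripper_force: 0.0
```

>>> drive_tool:
  rows:
    - [100,15.5,-38,0,0,0,-0.0715]
    - [100,15.5,-38,0,0,0,-0.0715]
    - [100,15.5,-38,0,0,0,-0.0715]
    - [100,15.5,-38,0,0,0,-0.0715]
    - [100,15.5,-38,0,0,0,-0.0715]

```text
time_s: 2.1
tcp_pos: [0.4084, 0.0278, 0.2422]
ee_rot: [[0.209, -0.978, 0.002], [-0.978, -0.209, 0.001], [-0.0, -0.002, -1.0]]
wrist_force: [0.7, 1.0, 0.2]
gripper_width: 1.001
gripper_force: 0.0
```

>>> drive_tool:
  rows:
    - [80,15.5,-38,0,0,0,-0.0715]
    - [80,15.5,-38,0,0,0,-0.0715]
    - [80,15.5,-38,0,0,0,-0.0715]
    - [80,0,0,0,0,0,0]
    - [80,0,0,0,0,0,0]

```text
time_s: 2.52
tcp_pos: [0.4547, -0.0863, 0.2412]
ee_rot: [[-0.006, -1.0, -0.001], [-1.0, 0.006, -0.0], [0.0, 0.001, -1.0]]
wrist_force: [-0.5, -0.0, 0.5]
gripper_width: 0.811
gripper_force: 0.0
```

>>> drive_tool:
  rows:
    - [80,0,0,-40,0,0,0]
    - [80,0,0,-40,0,0,0]
    - [80,0,0,-40,0,0,0]
    - [80,-1,0,-30,0,0,0]
    - [80,0,0,-12,0,0,0]

```text
time_s: 2.93
tcp_pos: [0.4501, -0.0831, 0.0759]
ee_rot: [[0.001, -1.0, -0.008], [-1.0, -0.001, -0.0], [0.0, 0.008, -1.0]]
wrist_force: [-0.3, 0.4, 0.6]
gripper_width: 0.797
gripper_force: 0.0
```

>>> drive_tool:
  rows:
    - [40,0,0,0,0,0,0]
    - [40,0,0,0,0,0,0]
    - [40,0,0,0,0,0,0]
    - [40,0,0,0,0,0,0]
    - [40,0,0,0,0,0,0]

```text
time_s: 3.35
tcp_pos: [0.4543, -0.0838, 0.081]
ee_rot: [[-0.0, -1.0, 0.003], [-1.0, 0.0, 0.0], [-0.0, -0.003, -1.0]]
wrist_force: [-1.8, 1.4, 3.7]
gripper_width: 0.543
gripper_force: 30.3
```

```bash
python3 - <<'E'
from h import *
p=capture("side"); cv2.imwrite("pics/s1.png",cv2.cvtColor(p["frame"],cv2.COLOR_RGB2BGR))
E
```

```text
(no output)
```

View pics/s1.png

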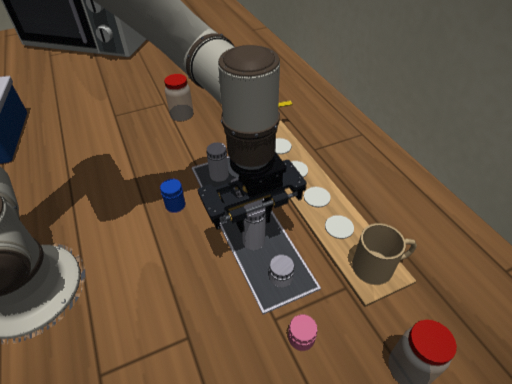

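The tin is gripped at 47 mm opening, with the tray tins standing undisturbed. Lifting and carrying it to the disc by the mug.

>>> drive_tool:
  rows:
    - [40,0,0,10,0,0,0]
    - [40,0,0,25,0,0,0]
    - [40,0,0,30,0,0,0]
    - [40,0,0,30,0,0,0]
    - [40,0,0,15,0,0,0]

```text
time_s: 3.82
tcp_pos: [0.4551, -0.0842, 0.1935]
ee_rot: [[-0.001, -1.0, 0.007], [-1.0, 0.001, 0.0], [-0.0, -0.007, -1.0]]
wrist_force: [0.8, 0.5, -1.5]
gripper_width: 0.544
gripper_force: 30.3
```

>>> drive_tool:
  rows:
    - [40,15,-3,0,0,0,0]
    - [40,30,-8,0,0,0,0]
    - [40,35,-10,0,0,0,0]
    - [40,35,-10,0,0,0,0]
    - [40,35,-10,0,0,0,0]

```text
time_s: 4.23
tcp_pos: [0.6047, -0.1257, 0.1899]
ee_rot: [[-0.001, -1.0, 0.001], [-1.0, 0.001, 0.0], [-0.0, -0.001, -1.0]]
wrist_force: [0.1, 0.3, -1.2]
gripper_width: 0.548
gripper_force: 30.3
```

>>> drive_tool:
  rows:
    - [40,23,-6,0,0,0,0]
    - [40,10,-2.5,0,0,0,0]
    - [40,0,0,0,0,0,0]
    - [40,0,0,0,0,0,0]
    - [40,0,0,0,0,0,0]

```text
time_s: 4.65
tcp_pos: [0.6355, -0.1335, 0.1894]
ee_rot: [[-0.001, -1.0, -0.001], [-1.0, 0.001, 0.0], [-0.0, 0.001, -1.0]]
wrist_force: [-0.3, -0.3, -1.6]
gripper_width: 0.549
gripper_force: 30.3
```

>>> drive_tool:
  rows:
    - [40,0,0,-20,0,0,0]
    - [40,0,0,-20,0,0,0]
    - [40,0,0,-20,0,0,0]
    - [40,0,0,0,0,0,0]
    - [40,0,0,0,0,0,0]

```text
time_s: 5.07
tcp_pos: [0.6354, -0.1335, 0.1294]
ee_rot: [[-0.0, -1.0, -0.002], [-1.0, 0.0, -0.0], [0.0, 0.002, -1.0]]
wrist_force: [0.2, -0.6, -2.2]
gripper_width: 0.545
gripper_force: 30.3
```

```bash
python3 - <<'E'
from h import *
np.set_printoptions(precision=4,suppress=True)
s=sense();print(s['tcp_pos'],s['joints'])
for n in("side",):
    p=capture(n); cv2.imwrite("pics/s2.png",cv2.cvtColor(p["frame"],cv2.COLOR_RGB2BGR))
for i in range(3): capture("top");print(sense()['tcp_pos'])
E
```

```text
[ 0.6354 -0.1335  0.1294] [  2.3872  29.6487  -4.1699   0.0143 -56.3109  -2.4206]
[ 0.6372 -0.1337  0.1315]
[ 0.6375 -0.1337  0.1318]
[ 0.6375 -0.1337  0.1316]
```

View pics/s2.png

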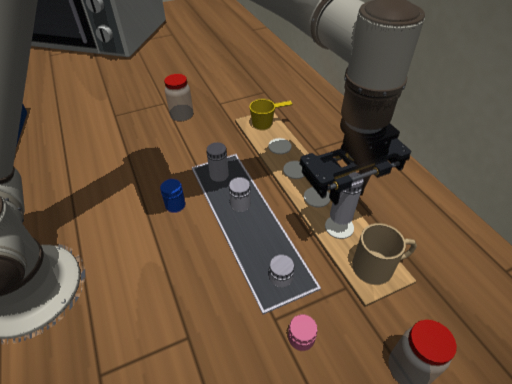

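The tin hangs upright just over the disc by the mug, at about (340,225). Lowering and releasing.

>>> drive_tool:
  rows:
    - [40,0,0,-18,0,0,0]
    - [40,0,0,-12,0,0,0]
    - [40,0,0,-6,0,0,0]
    - [40,0,0,-2,0,0,0]
    - [40,0,0,0,0,0,0]

```text
time_s: 5.68
tcp_pos: [0.6362, -0.1338, 0.0926]
ee_rot: [[-0.0, -1.0, -0.001], [-1.0, 0.0, -0.001], [0.001, 0.001, -1.0]]
wrist_force: [-1.9, -0.7, 3.2]
gripper_width: 0.548
gripper_force: 30.0
```

>>> drive_tool:
  rows:
    - [40,0,0,0,0,0,0]
    - [40,0,0,0,0,0,0]
    - [40,0,0,0,0,0,0]

```text
time_s: 5.93
tcp_pos: [0.6364, -0.1339, 0.0925]
ee_rot: [[-0.001, -1.0, -0.0], [-1.0, 0.001, -0.0], [0.0, 0.0, -1.0]]
wrist_force: [-3.5, 0.8, 6.0]
gripper_width: 0.545
gripper_force: 30.0
```

>>> drive_tool:
  rows:
    - [60,0,0,0,0,0,0]
    - [75,0,0,0,0,0,0]
    - [80,0,0,0,0,0,0]
    - [80,0,0,0,0,0,0]

```text
time_s: 6.27
tcp_pos: [0.6369, -0.1336, 0.0913]
ee_rot: [[-0.001, -1.0, 0.001], [-1.0, 0.001, 0.0], [-0.0, -0.001, -1.0]]
wrist_force: [-0.2, -0.5, -0.1]
gripper_width: 0.74
gripper_force: 0.0
```

>>> drive_tool:
  rows:
    - [80,0,0,15,0,0,0]
    - [80,0,0,25,0,0,0]
    - [80,0,0,30,0,0,0]
    - [80,0,0,30,0,0,0]
    - [80,0,0,30,0,0,0]

```text
time_s: 6.68
tcp_pos: [0.6366, -0.1337, 0.2226]
ee_rot: [[-0.001, -1.0, -0.0], [-1.0, 0.001, -0.0], [0.0, 0.0, -1.0]]
wrist_force: [1.2, -0.0, -0.9]
gripper_width: 0.802
gripper_force: 0.0
```

>>> drive_tool:
  rows:
    - [80,-20,30,0,0,0,0]
    - [80,-20,30,0,0,0,0]
    - [80,-20,30,0,0,0,0]
    - [80,-20,30,0,0,0,0]
    - [80,-20,30,0,0,0,0]

```text
time_s: 7.1
tcp_pos: [0.5357, 0.0174, 0.2215]
ee_rot: [[-0.002, -1.0, 0.001], [-1.0, 0.002, 0.0], [-0.0, -0.001, -1.0]]
wrist_force: [0.2, -0.4, 0.6]
gripper_width: 0.799
gripper_force: 0.0
```

>>> drive_tool:
  rows:
    - [80,-20,30,0,0,0,0]
    - [80,-20,30,0,0,0,0]
    - [80,-20,30,0,0,0,0]
    - [80,-17.5,30,0,0,0,0]
    - [80,0,0,0,0,0,0]

```text
time_s: 7.52
tcp_pos: [0.457, 0.1399, 0.2219]
ee_rot: [[0.005, -1.0, 0.001], [-1.0, -0.005, 0.002], [-0.002, -0.001, -1.0]]
wrist_force: [-0.8, 0.1, -0.0]
gripper_width: 0.799
gripper_force: 0.0
```

>>> drive_tool:
  rows:
    - [80,0,0,0,0,0,0]
    - [80,0,0,0,0,0,0]
    - [80,0,0,0,0,0,0]

```text
time_s: 7.77
tcp_pos: [0.4596, 0.1357, 0.2214]
ee_rot: [[-0.002, -1.0, 0.0], [-1.0, 0.002, -0.0], [0.0, -0.0, -1.0]]
wrist_force: [-0.5, 0.4, -0.0]
gripper_width: 0.797
gripper_force: 0.0
```

```bash
python3 - <<'E'
from h import *
np.set_printoptions(precision=4,suppress=True)
p=capture("top");cv2.imwrite("pics/t3.png",cv2.cvtColor(p["frame"],cv2.COLOR_RGB2BGR))
print(sense()['tcp_pos'])
for d in search_frame("tin_tallest_mid",p): print(d['xy'],d['p'])
try: print(top_at(p,(299,145),.006))
except Exception as e: print(e)
E
```

```text
[0.4596 0.1355 0.2214]
[306.3, 151.8] 0.8
(array([ 0.6711, -0.1038,  0.0121]), np.int64(450), ((298.5, 148.0), 19.602394104003906))
```

View pics/t3.png

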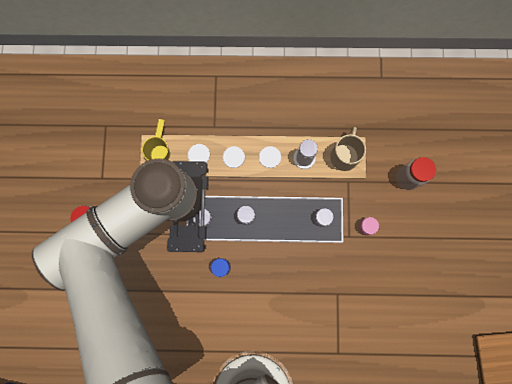

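The tallest tin stands on the disc by the mug, its cap at (308,148). Now the second-tallest.

>>> drive_tool:
  rows:
    - [80,0,1,-40,0,0,0]
    - [80,-0.5,0,-40,0,0,0]
    - [80,0,0,-40,0,0,0]
    - [80,0,0,-30,0,0,0]
    - [80,0,0,-16,0,0,0]

```text
time_s: 8.28
tcp_pos: [0.457, 0.135, 0.0518]
ee_rot: [[-0.004, -1.0, -0.006], [-1.0, 0.004, -0.003], [0.003, 0.006, -1.0]]
wrist_force: [-0.0, -0.3, 0.5]
gripper_width: 0.801
gripper_force: 0.0
```

>>> drive_tool:
  rows:
    - [80,0,0,0,0,0,0]
    - [40,0,0,0,0,0,0]
    - [40,0,0,0,0,0,0]
    - [40,0,0,0,0,0,0]
    - [40,0,0,0,0,0,0]

```text
time_s: 8.7
tcp_pos: [0.4595, 0.1378, 0.057]
ee_rot: [[-0.001, -1.0, 0.003], [-1.0, 0.001, 0.002], [-0.002, -0.003, -1.0]]
wrist_force: [-0.7, -0.4, 0.6]
gripper_width: 0.581
gripper_force: 0.2
```

>>> drive_tool:
  rows:
    - [40,0,0,0,0,0,0]
    - [40,0,0,0,0,0,0]

```text
time_s: 8.87
tcp_pos: [0.4592, 0.1377, 0.0569]
ee_rot: [[-0.001, -1.0, 0.002], [-1.0, 0.001, 0.001], [-0.001, -0.002, -1.0]]
wrist_force: [-1.0, -0.2, 6.5]
gripper_width: 0.544
gripper_force: 30.0
```

```bash
python3 - <<'E'
from h import *
np.set_printoptions(precision=4,suppress=True)
p=capture("top"); print(top_at(p,(308,147),.006))
s=sense();print(s['tcp_pos'],s['gripper_width'])
E
```

```text
(array([ 0.6364, -0.1368,  0.1254]), np.int64(257), ((308.3685302734375, 147.92723083496094), 9.307092666625977))
[0.4592 0.1377 0.0569] 0.5469734527236959
```

>>> drive_tool:
  rows:
    - [40,0,0,10,0,0,0]
    - [40,0,0,25,0,0,0]
    - [40,0,0,30,0,0,0]
    - [40,0,0,30,0,0,0]
    - [40,0,0,15,0,0,0]

```text
time_s: 9.33
tcp_pos: [0.4598, 0.138, 0.1691]
ee_rot: [[-0.0, -1.0, 0.005], [-1.0, 0.0, 0.003], [-0.003, -0.005, -1.0]]
wrist_force: [0.3, 0.4, -1.2]
gripper_width: 0.544
gripper_force: 30.0
```

>>> drive_tool:
  rows:
    - [40,15,-14.5,0,0,0,0]
    - [40,25,-24.5,0,0,0,0]
    - [40,25,-24.5,0,0,0,0]
    - [40,25,-24.5,0,0,0,0]
    - [40,25,-24.5,0,0,0,0]

```text
time_s: 9.75
tcp_pos: [0.5741, 0.0238, 0.1656]
ee_rot: [[-0.001, -1.0, -0.0], [-1.0, 0.001, 0.0], [-0.0, 0.0, -1.0]]
wrist_force: [1.2, 0.4, -1.2]
gripper_width: 0.543
gripper_force: 30.0
```

>>> drive_tool:
  rows:
    - [40,25,-24.5,0,0,0,0]
    - [40,25,-24.5,0,0,0,0]
    - [40,14,-13.5,0,0,0,0]
    - [40,0,0,0,0,0,0]
    - [40,0,0,0,0,0,0]

```text
time_s: 10.17
tcp_pos: [0.6373, -0.0385, 0.1644]
ee_rot: [[-0.003, -1.0, -0.002], [-1.0, 0.003, 0.0], [-0.0, 0.002, -1.0]]
wrist_force: [0.2, 0.8, -1.3]
gripper_width: 0.544
gripper_force: 30.0
```

>>> drive_tool:
  rows:
    - [40,0,0,-20,0,0,0]
    - [40,0,0,-25,0,0,0]
    - [40,0,0,-20,0,0,0]
    - [40,0,0,-15,0,0,0]
    - [40,0,0,-5,0,0,0]

```text
time_s: 10.58
tcp_pos: [0.6347, -0.0367, 0.0778]
ee_rot: [[-0.0, -1.0, -0.006], [-1.0, 0.0, -0.0], [0.0, 0.006, -1.0]]
wrist_force: [-0.4, 0.0, -1.0]
gripper_width: 0.545
gripper_force: 30.0
```

>>> drive_tool:
  rows:
    - [40,0,0,0,0,0,0]
    - [40,0,0,0,0,0,0]
    - [40,0,0,0,0,0,0]

```text
time_s: 10.83
tcp_pos: [0.6383, -0.0371, 0.0821]
ee_rot: [[-0.0, -1.0, 0.003], [-1.0, 0.0, 0.0], [-0.0, -0.003, -1.0]]
wrist_force: [-0.3, -0.1, -0.9]
gripper_width: 0.548
gripper_force: 30.0
```

>>> drive_tool:
  rows:
    - [40,0,0,-8,0,0,0]
    - [40,0,0,-5,0,0,0]
    - [40,0,0,0,0,0,0]
    - [40,0,0,0,0,0,0]
    - [40,0,0,0,0,0,0]

```text
time_s: 11.25
tcp_pos: [0.6382, -0.0375, 0.0685]
ee_rot: [[-0.001, -1.0, 0.002], [-1.0, 0.001, 0.0], [-0.0, -0.002, -1.0]]
wrist_force: [-1.5, 1.4, 5.1]
gripper_width: 0.542
gripper_force: 30.0
```

>>> drive_tool:
  rows:
    - [60,0,0,0,0,0,0]
    - [75,0,0,0,0,0,0]
    - [80,0,0,0,0,0,0]
    - [80,0,0,0,0,0,0]

```text
time_s: 11.58
tcp_pos: [0.6372, -0.0379, 0.0669]
ee_rot: [[-0.001, -1.0, -0.001], [-1.0, 0.001, -0.0], [0.0, 0.001, -1.0]]
wrist_force: [0.2, -0.2, -0.6]
gripper_width: 0.735
gripper_force: 0.0
```

>>> drive_tool:
  rows:
    - [80,0,0,15,0,0,0]
    - [80,0,0,25,0,0,0]
    - [80,0,0,30,0,0,0]
    - [80,0,0,30,0,0,0]
    - [80,0,0,10,0,0,0]

```text
time_s: 12.0
tcp_pos: [0.6399, -0.0379, 0.1825]
ee_rot: [[-0.0, -1.0, 0.008], [-1.0, 0.0, -0.0], [0.0, -0.008, -1.0]]
wrist_force: [0.5, -0.3, 2.0]
gripper_width: 0.8
gripper_force: 0.0
```

>>> drive_tool:
  rows:
    - [80,-34,12,0,0,0,0]
    - [80,-34,12,0,0,0,0]
    - [80,-34,12,0,0,0,0]
    - [80,-34,12,0,0,0,0]
    - [80,-32,12,0,0,0,0]

```text
time_s: 12.42
tcp_pos: [0.4673, 0.0223, 0.1768]
ee_rot: [[-0.002, -1.0, -0.001], [-1.0, 0.002, -0.0], [0.0, 0.001, -1.0]]
wrist_force: [0.0, -0.0, 0.1]
gripper_width: 0.8
gripper_force: 0.0
```

>>> drive_tool:
  rows:
    - [80,0,0,0,0,0,0]
    - [80,0,0,0,0,0,0]
    - [80,0,0,0,0,0,0]
    - [80,0,0,0,0,0,0]

```text
time_s: 12.75
tcp_pos: [0.4706, 0.0223, 0.1775]
ee_rot: [[-0.001, -1.0, 0.001], [-1.0, 0.001, 0.0], [-0.0, -0.001, -1.0]]
wrist_force: [0.1, -0.1, -0.4]
gripper_width: 0.8
gripper_force: 0.0
```

```bash
python3 - <<'E'
from h import *
np.set_printoptions(precision=4,suppress=True)
p=capture("top");cv2.imwrite("pics/t4.png",cv2.cvtColor(p["frame"],cv2.COLOR_RGB2BGR))
print(sense()['tcp_pos'], top_at(p,(271,148),.006))
E
```

```text
[0.4706 0.0222 0.1774] (array([ 0.6383, -0.0381,  0.1037]), np.int64(242), ((269.8045654296875, 148.69288635253906), 8.965949058532715))
```

View pics/t4.png

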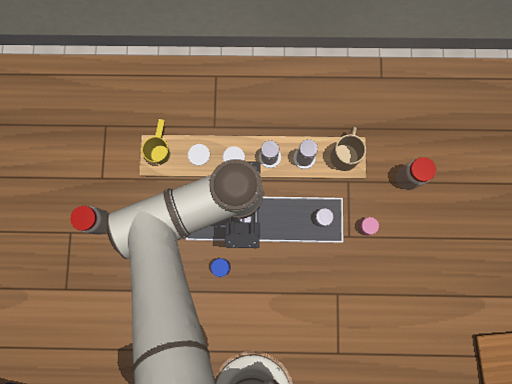

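The second tin stands centred on its disc, cap at (270,149). Now the third.

>>> drive_tool:
  rows:
    - [80,0,0.5,-30,0,0,0]
    - [80,-0.5,0,-35,0,0,0]
    - [80,0,0,-35,0,0,0]
    - [80,0,0,-25,0,0,0]
    - [80,0,0,-13,0,0,0]

```text
time_s: 13.22
tcp_pos: [0.4679, 0.0218, 0.036]
ee_rot: [[-0.003, -1.0, -0.006], [-1.0, 0.003, -0.002], [0.002, 0.006, -1.0]]
wrist_force: [0.2, -0.1, -0.3]
gripper_width: 0.802
gripper_force: 0.0
```

>>> drive_tool:
  rows:
    - [80,0,0,0,0,0,0]
    - [80,0,0,0,0,0,0]
    - [40,0,0,0,0,0,0]
    - [40,0,0,0,0,0,0]
    - [40,0,0,0,0,0,0]

```text
time_s: 13.63
tcp_pos: [0.47, 0.0231, 0.0407]
ee_rot: [[-0.001, -1.0, 0.003], [-1.0, 0.001, 0.001], [-0.001, -0.003, -1.0]]
wrist_force: [0.4, -0.9, -0.5]
gripper_width: 0.651
gripper_force: 0.0
```

>>> drive_tool:
  rows:
    - [40,0,0,0,0,0,0]
    - [40,0,0,0,0,0,0]
    - [40,0,0,0,0,0,0]

```text
time_s: 13.88
tcp_pos: [0.4695, 0.023, 0.0404]
ee_rot: [[-0.001, -1.0, 0.001], [-1.0, 0.001, 0.0], [-0.0, -0.001, -1.0]]
wrist_force: [-1.9, 0.2, 5.5]
gripper_width: 0.539
gripper_force: 30.0
```

>>> drive_tool:
  rows:
    - [40,0,0,10,0,0,0]
    - [40,0,0,25,0,0,0]
    - [40,0,0,30,0,0,0]
    - [40,0,0,15,0,0,0]
    - [40,0,0,0,0,0,0]

```text
time_s: 14.3
tcp_pos: [0.4712, 0.0236, 0.123]
ee_rot: [[-0.0, -1.0, 0.008], [-1.0, 0.0, 0.002], [-0.002, -0.008, -1.0]]
wrist_force: [-0.1, 0.3, -0.7]
gripper_width: 0.546
gripper_force: 30.0
```

>>> drive_tool:
  rows:
    - [40,17,4,0,0,0,0]
    - [40,30,7,0,0,0,0]
    - [40,35,9,0,0,0,0]
    - [40,35,9,0,0,0,0]
    - [40,35,8.5,0,0,0,0]

```text
time_s: 14.72
tcp_pos: [0.6217, 0.0605, 0.1182]
ee_rot: [[-0.001, -1.0, -0.002], [-1.0, 0.001, -0.0], [0.0, 0.002, -1.0]]
wrist_force: [0.4, 1.0, 0.4]
gripper_width: 0.545
gripper_force: 30.0
```

>>> drive_tool:
  rows:
    - [40,15,3.5,0,0,0,0]
    - [40,0,0,0,0,0,0]
    - [40,0,0,0,0,0,0]
    - [40,0,0,-15,0,0,0]
    - [40,0,0,-20,0,0,0]

```text
time_s: 15.13
tcp_pos: [0.6358, 0.0638, 0.0854]
ee_rot: [[-0.001, -1.0, 0.002], [-1.0, 0.001, 0.001], [-0.001, -0.002, -1.0]]
wrist_force: [0.7, 0.3, -1.0]
gripper_width: 0.543
gripper_force: 30.0
```

>>> drive_tool:
  rows:
    - [40,0,0,-15,0,0,0]
    - [40,0,0,-5,0,0,0]
    - [40,0,0,0,0,0,0]
    - [40,0,0,0,0,0,0]
    - [40,0,0,0,0,0,0]

```text
time_s: 15.55
tcp_pos: [0.6365, 0.0639, 0.0658]
ee_rot: [[-0.001, -1.0, 0.002], [-1.0, 0.001, 0.0], [-0.0, -0.002, -1.0]]
wrist_force: [0.1, -0.1, -0.6]
gripper_width: 0.547
gripper_force: 30.0
```

>>> drive_tool:
  rows:
    - [40,0,0,-8,0,0,0]
    - [40,0,0,-5,0,0,0]
    - [40,0,0,0,0,0,0]
    - [40,0,0,0,0,0,0]
    - [40,0,0,0,0,0,0]

```text
time_s: 15.97
tcp_pos: [0.6365, 0.0639, 0.052]
ee_rot: [[-0.001, -1.0, 0.001], [-1.0, 0.001, 0.0], [-0.0, -0.001, -1.0]]
wrist_force: [0.3, -0.5, 3.0]
gripper_width: 0.546
gripper_force: 30.0
```

>>> drive_tool:
  rows:
    - [60,0,0,0,0,0,0]
    - [75,0,0,0,0,0,0]
    - [80,0,0,0,0,0,0]
    - [80,0,0,0,0,0,0]

```text
time_s: 16.3
tcp_pos: [0.6358, 0.0637, 0.0512]
ee_rot: [[-0.001, -1.0, -0.001], [-1.0, 0.001, -0.0], [0.0, 0.001, -1.0]]
wrist_force: [0.0, 0.7, 0.8]
gripper_width: 0.741
gripper_force: 0.0
```

>>> drive_tool:
  rows:
    - [80,0,0,15,0,0,0]
    - [80,0,0,25,0,0,0]
    - [80,0,0,35,0,0,0]
    - [80,0,0,35,0,0,0]
    - [80,0,0,20,0,0,0]

```text
time_s: 16.72
tcp_pos: [0.6375, 0.0639, 0.1858]
ee_rot: [[-0.0, -1.0, 0.006], [-1.0, 0.0, 0.001], [-0.001, -0.006, -1.0]]
wrist_force: [0.1, -0.5, 0.9]
gripper_width: 0.798
gripper_force: 0.0
```

>>> drive_tool:
  rows:
    - [80,-19,-28,0,0,0,0]
    - [80,-19,-28,0,0,0,0]
    - [80,-19,-28,0,0,0,0]
    - [80,-19,-28,0,0,0,0]
    - [80,-19,-28,0,0,0,0]

```text
time_s: 17.13
tcp_pos: [0.5398, -0.0773, 0.1815]
ee_rot: [[-0.001, -1.0, -0.0], [-1.0, 0.001, 0.0], [-0.0, 0.0, -1.0]]
wrist_force: [-0.3, -0.7, -0.1]
gripper_width: 0.801
gripper_force: 0.0
```

>>> drive_tool:
  rows:
    - [80,-19,-28,0,0,0,0]
    - [80,-19,-28,0,0,0,0]
    - [80,-19,-28,0,0,0,0]
    - [80,-17,-27,0,0,0,0]
    - [80,0,0,0,0,0,0]

```text
time_s: 17.55
tcp_pos: [0.4636, -0.1901, 0.1814]
ee_rot: [[-0.006, -1.0, -0.002], [-1.0, 0.006, 0.0], [-0.0, 0.002, -1.0]]
wrist_force: [0.0, -1.0, 0.2]
gripper_width: 0.799
gripper_force: 0.0
```

>>> drive_tool:
  rows:
    - [72,0,0,0,0,0,0]
    - [72,0,0,0,0,0,0]
    - [72,0,0,0,0,0,0]

```text
time_s: 17.8
tcp_pos: [0.4677, -0.1866, 0.1816]
ee_rot: [[-0.0, -1.0, 0.0], [-1.0, 0.0, 0.0], [-0.0, -0.0, -1.0]]
wrist_force: [0.5, 0.8, 0.2]
gripper_width: 0.729
gripper_force: 0.0
```

```bash
python3 - <<'E'
from h import *
np.set_printoptions(precision=4,suppress=True)
p=capture("top");cv2.imwrite("pics/t5.png",cv2.cvtColor(p["frame"],cv2.COLOR_RGB2BGR))
print(sense()['tcp_pos'], top_at(p,(233,151),.006))
E
```

```text
[ 0.4677 -0.1865  0.1815] (array([0.6364, 0.064 , 0.0817]), np.int64(233), ((231.5425567626953, 151.18084716796875), 8.734201431274414))
```

View pics/t5.png

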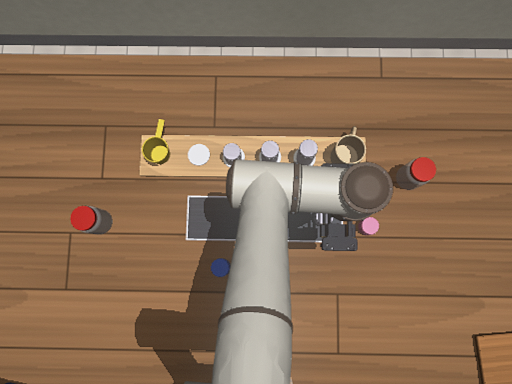

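Three tins are placed, the third's cap at (232,151). Only the disc at (199,155) by the cup is left. Descending gently on the shortest.

>>> drive_tool:
  rows:
    - [72,0,-0.5,-30,0,0,0]
    - [72,0,0,-40,0,0,0]
    - [72,0,0,-35,0,0,0]
    - [72,0,0,-20,0,0,0]
    - [72,0,0,-8,0,0,0]

```text
time_s: 18.27
tcp_pos: [0.4654, -0.1866, 0.0452]
ee_rot: [[0.0, -1.0, -0.007], [-1.0, -0.0, 0.001], [-0.001, 0.007, -1.0]]
wrist_force: [0.8, -0.7, 0.2]
gripper_width: 0.724
gripper_force: 0.0
```

>>> drive_tool:
  rows:
    - [72,0,0,-5,0,0,0]
    - [72,0,0,0,0,0,0]
    - [72,0,0,0,0,0,0]

```text
time_s: 18.52
tcp_pos: [0.4684, -0.1875, 0.0446]
ee_rot: [[0.0, -1.0, 0.002], [-1.0, -0.0, -0.0], [0.0, -0.002, -1.0]]
wrist_force: [0.9, 0.1, 0.2]
gripper_width: 0.718
gripper_force: 0.0
```

>>> drive_tool:
  rows:
    - [72,0,0,-8,0,0,0]
    - [72,0,0,-5,0,0,0]
    - [72,0,0,-2,0,0,0]
    - [72,0,0,0,0,0,0]
    - [72,0,0,0,0,0,0]

```text
time_s: 18.93
tcp_pos: [0.4671, -0.1878, 0.0286]
ee_rot: [[-0.001, -1.0, 0.0], [-1.0, 0.001, -0.0], [0.0, -0.0, -1.0]]
wrist_force: [0.7, -0.2, -0.9]
gripper_width: 0.724
gripper_force: 0.0
```

>>> drive_tool:
  rows:
    - [40,0,0,0,0,0,0]
    - [40,0,0,0,0,0,0]
    - [40,0,0,0,0,0,0]
    - [40,0,0,0,0,0,0]
    - [40,0,0,0,0,0,0]

```text
time_s: 19.35
tcp_pos: [0.4672, -0.1877, 0.0287]
ee_rot: [[-0.001, -1.0, 0.0], [-1.0, 0.001, -0.0], [0.0, -0.0, -1.0]]
wrist_force: [1.0, -0.8, 0.6]
gripper_width: 0.545
gripper_force: 30.0
```

>>> drive_tool:
  rows:
    - [40,0,0,15,0,0,0]
    - [40,0,0,35,0,0,0]
    - [40,0,0,40,0,0,0]
    - [40,0,0,40,0,0,0]
    - [40,0,0,20,0,0,0]

```text
time_s: 19.77
tcp_pos: [0.4689, -0.1882, 0.1834]
ee_rot: [[-0.0, -1.0, 0.007], [-1.0, 0.0, -0.002], [0.002, -0.007, -1.0]]
wrist_force: [0.2, 0.4, -0.3]
gripper_width: 0.543
gripper_force: 30.0
```

>>> drive_tool:
  rows:
    - [40,8,16,0,0,0,0]
    - [40,17,34,0,0,0,0]
    - [40,17,34,0,0,0,0]
    - [40,17,34,0,0,0,0]
    - [40,17,34,0,0,0,0]

```text
time_s: 20.18
tcp_pos: [0.5431, -0.0342, 0.1785]
ee_rot: [[-0.002, -1.0, -0.0], [-1.0, 0.002, 0.0], [-0.0, 0.0, -1.0]]
wrist_force: [0.9, -0.9, -1.1]
gripper_width: 0.542
gripper_force: 30.0
```

>>> drive_tool:
  rows:
    - [40,17,34,0,0,0,0]
    - [40,17,34,0,0,0,0]
    - [40,17,34,0,0,0,0]
    - [40,17,34,0,0,0,0]
    - [40,17,34,0,0,0,0]

```text
time_s: 20.6
tcp_pos: [0.6281, 0.1361, 0.178]
ee_rot: [[-0.001, -1.0, -0.001], [-1.0, 0.001, -0.0], [0.0, 0.001, -1.0]]
wrist_force: [0.8, -0.4, -0.3]
gripper_width: 0.543
gripper_force: 30.0
```

>>> drive_tool:
  rows:
    - [40,13.5,28.5,0,0,0,0]
    - [40,0,0,0,0,0,0]
    - [40,0,0,0,0,0,0]
    - [40,0,0,0,0,0,0]
    - [40,0,0,0,0,0,0]

```text
time_s: 21.02
tcp_pos: [0.6409, 0.1617, 0.1783]
ee_rot: [[-0.002, -1.0, -0.001], [-1.0, 0.002, -0.0], [0.0, 0.001, -1.0]]
wrist_force: [-0.2, -0.5, -0.6]
gripper_width: 0.545
gripper_force: 30.0
```

>>> drive_tool:
  rows:
    - [40,0,0,-30,0,0,0]
    - [40,0,0,-40,0,0,0]
    - [40,0,0,-30,0,0,0]
    - [40,0,0,-10,0,0,0]
    - [40,0,0,0,0,0,0]

```text
time_s: 21.43
tcp_pos: [0.6396, 0.1608, 0.0657]
ee_rot: [[-0.003, -1.0, -0.006], [-1.0, 0.003, -0.003], [0.003, 0.006, -1.0]]
wrist_force: [-0.2, -0.7, -0.1]
gripper_width: 0.546
gripper_force: 30.0
```

>>> drive_tool:
  rows:
    - [40,0,0,0,0,0,0]
    - [40,0,0,0,0,0,0]
    - [40,0,0,0,0,0,0]

```text
time_s: 21.68
tcp_pos: [0.6431, 0.1633, 0.0714]
ee_rot: [[-0.001, -1.0, 0.005], [-1.0, 0.001, 0.002], [-0.002, -0.005, -1.0]]
wrist_force: [1.2, -0.5, -0.8]
gripper_width: 0.54
gripper_force: 30.0
```

>>> drive_tool:
  rows:
    - [40,0,0,-12,0,0,0]
    - [40,0,0,-10,0,0,0]
    - [40,0,0,-5,0,0,0]
    - [40,0,0,-2,0,0,0]
    - [40,0,0,0,0,0,0]

```text
time_s: 22.1
tcp_pos: [0.6407, 0.1626, 0.0404]
ee_rot: [[-0.0, -1.0, -0.002], [-1.0, 0.0, -0.002], [0.002, 0.002, -1.0]]
wrist_force: [-4.6, -1.4, 7.6]
gripper_width: 0.544
gripper_force: 30.0
```

>>> drive_tool:
  rows:
    - [40,0,0,0,0,0,0]
    - [40,0,0,0,0,0,0]

```text
time_s: 22.27
tcp_pos: [0.6407, 0.1625, 0.0404]
ee_rot: [[-0.0, -1.0, -0.002], [-1.0, 0.0, -0.001], [0.001, 0.002, -1.0]]
wrist_force: [-3.6, 0.0, 6.5]
gripper_width: 0.543
gripper_force: 30.0
```

>>> drive_tool:
  rows:
    - [60,0,0,0,0,0,0]
    - [70,0,0,0,0,0,0]
    - [72,0,0,0,0,0,0]
    - [72,0,0,0,0,0,0]

```text
time_s: 22.6
tcp_pos: [0.6415, 0.1628, 0.039]
ee_rot: [[-0.001, -1.0, -0.0], [-1.0, 0.001, -0.0], [0.0, 0.0, -1.0]]
wrist_force: [0.6, 0.6, -0.6]
gripper_width: 0.695
gripper_force: 0.0
```

>>> drive_tool:
  rows:
    - [72,0,0,15,0,0,0]
    - [72,0,0,30,0,0,0]
    - [72,0,0,40,0,0,0]
    - [72,0,0,40,0,0,0]
    - [72,0,0,40,0,0,0]

```text
time_s: 23.02
tcp_pos: [0.6413, 0.1626, 0.2058]
ee_rot: [[-0.001, -1.0, -0.001], [-1.0, 0.001, -0.001], [0.001, 0.001, -1.0]]
wrist_force: [0.8, 0.9, -0.3]
gripper_width: 0.721
gripper_force: 0.0
```

>>> drive_tool:
  rows:
    - [72,-35,10,0,0,0,0]
    - [72,-35,10,0,0,0,0]
    - [72,-35,10,0,0,0,0]
    - [72,-35,10,0,0,0,0]
    - [72,-35,10,0,0,0,0]

```text
time_s: 23.43
tcp_pos: [0.465, 0.2128, 0.2043]
ee_rot: [[-0.002, -1.0, -0.0], [-1.0, 0.002, 0.0], [-0.0, 0.0, -1.0]]
wrist_force: [-0.9, 0.3, 0.3]
gripper_width: 0.719
gripper_force: 0.0
```

>>> drive_tool:
  rows:
    - [72,0,0,0,0,0,0]
    - [72,0,0,0,0,0,0]
    - [72,0,0,0,0,0,0]

```text
time_s: 23.68
tcp_pos: [0.467, 0.2132, 0.2049]
ee_rot: [[-0.0, -1.0, 0.001], [-1.0, 0.0, 0.001], [-0.001, -0.001, -1.0]]
wrist_force: [-0.3, 1.3, 0.2]
gripper_width: 0.721
gripper_force: 0.0
```

```bash
python3 - <<'E'
from h import *
np.set_printoptions(precision=4,suppress=True)
p=capture("top");s=capture("side")
cv2.imwrite("pics/t6.png",cv2.cvtColor(p["frame"],cv2.COLOR_RGB2BGR));cv2.imwrite("pics/s6.png",cv2.cvtColor(s["frame"],cv2.COLOR_RGB2BGR))
for uv in[(308,148),(270,149),(232,151),(197,152)]: print(top_at(p,uv,.006))
W=cloud(p)
for box in[(130,130,180,170),(325,120,375,172)]:
    a=W[box[1]:box[3],box[0]:box[2]].reshape(-1,3); a=a[(a[:,2]>.035)&(a[:,2]<.2)]; print(a.min(0),a.max(0),len(a))
E
```

```text
(array([ 0.6361, -0.137 ,  0.1256]), np.int64(259), ((308.2899475097656, 147.86073303222656), 9.266003608703613))
(array([ 0.6384, -0.0384,  0.1039]), np.int64(241), ((269.7962951660156, 148.67990112304688), 8.955368041992188))
(array([0.6362, 0.064 , 0.0815]), np.int64(235), ((231.58570861816406, 151.35714721679688), 8.748117446899414))
(array([0.6408, 0.1616, 0.0598]), np.int64(228), ((196.59494018554688, 151.11392211914062), 8.666922569274902))
[0.6166 0.2358 0.0356] [0.6964 0.3071 0.077 ] 325
[ 0.6009 -0.2874  0.0351] [ 0.7117 -0.2092  0.1081] 618
```

View pics/t6.png

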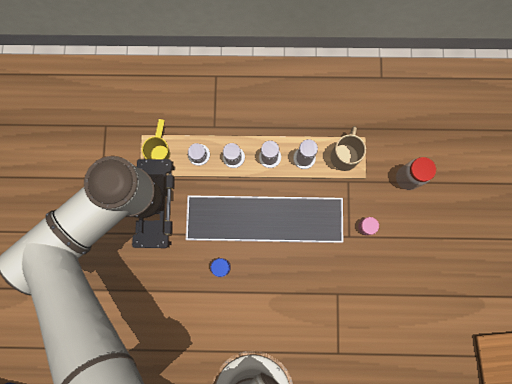

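View pics/s6.png

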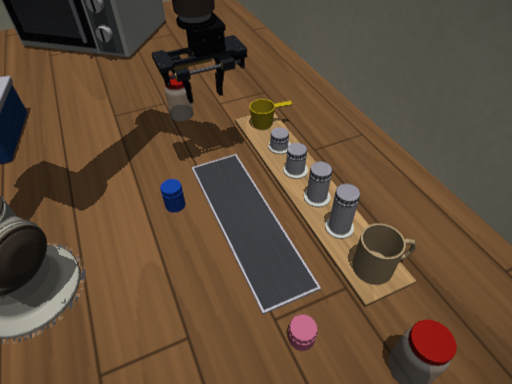

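All four tins stand upright and centred to about 2 mm. They descend in height from the mug to the cup: side view (344,210), (319,184), (296,160), (279,140). The mug and cup have not moved and the gripper is clear.

```bash
python3 -c "
from station import *
print(finish_job())"
```

```text
the job is handed in; nothing more can be done
None
```

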